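# Square up a row of bearing pods

## Task

Nudge the three clear bearing pods on the aluminium squaring jig so that each of the three black lines has one pod standing square and centred across it, slide the brass lock outwards to free the steel squaring bar, and slide the bar fully home towards the fence so that the pods stand in one straight, evenly spaced row against it. Leave the pods upright, the lock open and the bar home, and do not disturb the yo-yo, the loupe or the brass seat tool.

Things in the scene. Friction and masses are not known exactly. Their poses are not given: they have to be found in the camera images.
- jig: Squaring jig fixed to the table: aluminium plate 6 mm thick, 215 (x) by 420 mm (y). Origin on the table; x points away from the robot to the fence, y along the fence to the left. In its frame the fence (18 mm high on the plate, 360 mm long) faces the pods at x = +70 mm, the retracted bar at x = -72 mm; black lines 6 mm wide run along x at y = +80, 0 and -80 mm. Ends open.
- pod0: Clear polycarbonate pod with a grey base and bearings inside, 40 x 40 mm square, 32 mm high, about 60 g, loose and standing on the plate (underside 6 mm above the table). Origin at the centre of its underside, x and y square to its sides, z up. All three are alike; any may go to any line. One left turned is squared by the bar but shifts sideways a few mm.
- pod1: A second pod, the same as pod0.
- pod2: A third pod, the same as pod0.
- station_left (a point): Point on the plate surface where the centre of the underside of the left pod (+y line) finally stands, 21 mm from the fence; axes as the jig's.
- station_middle (a point): The same for the middle line.
- station_right (a point): The same for the right (-y) line.
- lock (a joint): Brass lock slide at the right (-y) end of the jig: 0 = fully engaged (its bolt stands just in front of the bar's right end and blocks it), grows as it slides outwards along the jig's -y, 0.026 m = fully open. The bolt clears the bar from 0.016 m. About 1.5 N of friction, stays where it is left.
- lock_post (a point): Centre of the top of the lock's upright black post: 14 mm diameter, standing 37 mm above the brass slide block (22 x 22 mm, its top 21 mm above the table), top 58 mm above the table. Moves with the lock.
- bar (a joint): Steel squaring bar, 290 mm long (y), 30 mm deep (x), top 20 mm above the table. 0 = retracted near the robot, grows as it slides along the jig's +x towards the fence; 0.100 m = fully home, against its stop, leaving 42 mm between bar and fence. It cannot move while the lock is engaged. About 1.5 N of friction, stays where it is left.
- bar_post (a point): Centre of the top of the bar's upright black post at the middle of the bar's length, 20 mm behind its pod-facing side: 16 mm diameter, standing 36 mm above the bar, top 56 mm above the table. Moves with the bar.
- yoyo: Bystander: teal aluminium yo-yo lying on one face, 56 mm diameter, 43 mm high; origin under its centre.
- loupe: Bystander: glass magnifier loupe standing upright, 44 mm diameter, 36 mm high; origin under its centre.
- seat_tool: Bystander: brass bearing seat tool standing upright, 28 mm diameter foot, 60 mm high; origin under its centre.

How it is judged (in metres and radians):
On the way, in this order (a step that is already met when the one before it is completed fails the run):
1. the lock is slid out so that the bar is free (value of joint lock above 0.018 m), for 0.1 s.
2. the bar is slid home (value of joint bar above 0.095 m), for 0.1 s.
At the end, for the whole second after the job is handed in: One pod stands upright and at rest at each of the three stations: centred across its black line within 6 mm, within 7 mm of the station along the line, sides square to the jig within 0.12 rad; the lock is out at least 18 mm and the bar is within 5 mm of fully home, at rest (((y of pod0 in the frame of station_left between -0.006 and 0.006 m and x of pod0 in the frame of station_left between -0.007 and 0.007 m and z of pod0 in the frame of station_left between -0.004 and 0.004 m and angle between pod0's own z axis and vertical below 0.1 rad and (angle between the x axis of pod0 and the x axis of jig, either way round below 0.12 rad or angle between the x axis of pod0 and the y axis of jig, either way round below 0.12 rad)) or (y of pod1 in the frame of station_left between -0.006 and 0.006 m and x of pod1 in the frame of station_left between -0.007 and 0.007 m and z of pod1 in the frame of station_left between -0.004 and 0.004 m and angle between pod1's own z axis and vertical below 0.1 rad and (angle between the x axis of pod1 and the x axis of jig, either way round below 0.12 rad or angle between the x axis of pod1 and the y axis of jig, either way round below 0.12 rad)) or (y of pod2 in the frame of station_left between -0.006 and 0.006 m and x of pod2 in the frame of station_left between -0.007 and 0.007 m and z of pod2 in the frame of station_left between -0.004 and 0.004 m and angle between pod2's own z axis and vertical below 0.1 rad and (angle between the x axis of pod2 and the x axis of jig, either way round below 0.12 rad or angle between the x axis of pod2 and the y axis of jig, either way round below 0.12 rad))) and ((y of pod0 in the frame of station_middle between -0.006 and 0.006 m and x of pod0 in the frame of station_middle between -0.007 and 0.007 m and z of pod0 in the frame of station_middle between -0.004 and 0.004 m and angle between pod0's own z axis and vertical below 0.1 rad and (angle between the x axis of pod0 and the x axis of jig, either way round below 0.12 rad or angle between the x axis of pod0 and the y axis of jig, either way round below 0.12 rad)) or (y of pod1 in the frame of station_middle between -0.006 and 0.006 m and x of pod1 in the frame of station_middle between -0.007 and 0.007 m and z of pod1 in the frame of station_middle between -0.004 and 0.004 m and angle between pod1's own z axis and vertical below 0.1 rad and (angle between the x axis of pod1 and the x axis of jig, either way round below 0.12 rad or angle between the x axis of pod1 and the y axis of jig, either way round below 0.12 rad)) or (y of pod2 in the frame of station_middle between -0.006 and 0.006 m and x of pod2 in the frame of station_middle between -0.007 and 0.007 m and z of pod2 in the frame of station_middle between -0.004 and 0.004 m and angle between pod2's own z axis and vertical below 0.1 rad and (angle between the x axis of pod2 and the x axis of jig, either way round below 0.12 rad or angle between the x axis of pod2 and the y axis of jig, either way round below 0.12 rad))) and ((y of pod0 in the frame of station_right between -0.006 and 0.006 m and x of pod0 in the frame of station_right between -0.007 and 0.007 m and z of pod0 in the frame of station_right between -0.004 and 0.004 m and angle between pod0's own z axis and vertical below 0.1 rad and (angle between the x axis of pod0 and the x axis of jig, either way round below 0.12 rad or angle between the x axis of pod0 and the y axis of jig, either way round below 0.12 rad)) or (y of pod1 in the frame of station_right between -0.006 and 0.006 m and x of pod1 in the frame of station_right between -0.007 and 0.007 m and z of pod1 in the frame of station_right between -0.004 and 0.004 m and angle between pod1's own z axis and vertical below 0.1 rad and (angle between the x axis of pod1 and the x axis of jig, either way round below 0.12 rad or angle between the x axis of pod1 and the y axis of jig, either way round below 0.12 rad)) or (y of pod2 in the frame of station_right between -0.006 and 0.006 m and x of pod2 in the frame of station_right between -0.007 and 0.007 m and z of pod2 in the frame of station_right between -0.004 and 0.004 m and angle between pod2's own z axis and vertical below 0.1 rad and (angle between the x axis of pod2 and the x axis of jig, either way round below 0.12 rad or angle between the x axis of pod2 and the y axis of jig, either way round below 0.12 rad))) and value of joint lock above 0.018 m and value of joint bar above 0.095 m and linear speed of each of pod0, pod1, pod2 below 0.01 m/s and velocity of joint bar between -0.01 and 0.01 m/s); the robot touches nothing.
It fails at once if the yo-yo is shifted more than 20 mm or tipped (distance of yoyo from where it was at the start of the episode above 0.02 m or angle between yoyo's own z axis and vertical above 0.3 rad).
It fails at once if the loupe is shifted more than 20 mm or tipped (distance of loupe from where it was at the start of the episode above 0.02 m or angle between loupe's own z axis and vertical above 0.3 rad).
It fails at once if the seat tool is shifted more than 20 mm or tipped (distance of seat_tool from where it was at the start of the episode above 0.02 m or angle between seat_tool's own z axis and vertical above 0.3 rad).
It also fails if it takes over 61 s, if anything falls off the work surface, if the arm or the gripper's body presses on something with over 40 N, if the wrist force passes 120 N, or if a joint passes its speed limit or range.

## Robot

A 6-joint arm with a two-finger parallel gripper is mounted at the origin on the work surface. World frame = base frame: x ahead of the robot, y to its left, z up, the work surface at z = 0. Lengths are in mm, angles in rad, forces in N, time in s.
With the tool pointing down it reaches from about 350 to 975 mm from the base axis. Payload 7.1 kg.
Tool frame: the origin (TCP) lies at the centre of the arm's flange, where the gripper is bolted on; the fingertips stand 182 mm ahead of it and the grasp point (between the pads) lies 163 mm ahead of it; z points along the fingers, y is the line along which they close (so a half turn about z gives the same grasp; the last joint's range is limited). The gripper opens to 88 mm and grips with 3 to 60 N. Pads are 20 mm wide; open, the fingers measure 115 mm over their backs; the gripper's body (75 mm by 178 mm) begins 61 mm behind the grasp point.
Start: joints at [1.092, 0.423, 1.63, -0, 1.089, -0.019], TCP at [277.324, 560.088, 404.675] pointing down, gripper open.
Joint ranges: [-3, 3], [-0.9, 2.11], [0.09, 2.58], [-1.31, 4.45], [0.11, 2.69], [-2.54, 2.54]. Speed limits (rad/s): [2.39, 2.39, 3.01, 3.14, 3.14, 3.14].

## Interface

Orientations are given as a rotation vector (axis times angle).
In Python, from workcell import readout, get_image, ctrl gives the robot as it stands.
- The arm moves only by the tool step_arm, never from a script. Its argument "targets" is a list that holds one entry, the list of rows, each a list of 7 numbers: the shift along the world's x, y, z as a fraction of full scale, then the turn, a rotation vector about the world's x, y, z as a fraction of full scale, then the opening, from 0 (shut) to 1 (fully open). In form: [[[dx, dy, dz, wx, wy, wz, claw], ...]]. A call has exactly 5 rows; each row shifts and turns the commanded pose from where the row before left it; what a row does not reach is not made up. Full scale, the value 1, is 0.05 m for a shift and 4 degrees for a turn. A row lasts 1/8 s, in which the tool goes at most 62.5 mm and 10.7 degrees, less where a joint would pass 70% of its speed; a pose out of reach is approached as far as the arm can. A call with a number of a shift or a turn outside -1 to 1 is refused whole. A call with a gripper value outside its range is refused whole. The fingers move at their own pace and stop on an object; the grip force is fixed at half the most. Time passes only in rows, so rows that do not move let the fingers close, or fill a call up. It gives the time, the measured TCP pose, the force, the opening and the grip force at its end, in the units of the state.
- readout.get_obs(): the state, without advancing time (a new reading comes with each control period).
- get_image(name): name is "scene" or "top" or "wrist"; returns a dict with "pixels" (384x512x3 uint8, red, green, blue), "intrinsics" (3x3 intrinsics, pixels), "k1" (the pictures are not rectified: a ray, as slopes to the right and down, at radius r is drawn at 1 + k1 r^2 times it, then the intrinsics apply), "extrinsics" (4x4, takes a point from world to camera coordinates). Camera axes: x right, y down, z forward; pixel columns grow to the right and rows downward; lengths in mm; the calibration is good to about 2 mm. A picture is of the moment at which its call begins. There is no depth.
- ctrl.close_job(): hands the job in; it is judged then, once.
The state is a dict: "t": time; "qpos": joint angles; "qvel": joint speeds; "joint_torque": joint torques, N m; "ee_pos": TCP position; "orientation": TCP orientation; "ft_force": force on the tool from outside, world axes, zero at the start; "moment": the same for the moment, N m; "width": finger opening in mm; "grasp_force": force on a finger pad.
Only numpy, scipy, OpenCV 4.12 (cv2) and the standard library are available. Lean on these libraries where they do the work, as an engineer would, in place of code of your own. Each camera call takes 0.05 s, during which the arm holds its last target. There are 200 camera calls.

## Working session

There is one attempt and no reset: what is moved stays moved. The work goes in short steps, Python scripts to look and compute and a tool call to move; the robot and the scene stay as the last step left them, time stands still between calls to the robot, and variables do not carry over. Pictures are saved under pics/ and viewed, at most 10 in all, crops included, and the job is handed in when it is done.

Besides the shell and the picture viewer there is one more tool, called as name(argument=value, ...), one argument or row to a line, values as JSON. step_arm: Moves the arm, as the interface text tells. Shift numbers are shares of 0.05 m and turn numbers shares of 4 degrees, none past 1 either way. Its arguments: {"type":"object","properties":{"targets":{"type":"array"}},"required":["targets"]}

```bash
mkdir -p pics; cat > h.py <<'E'
import numpy as np, cv2
from workcell import readout, get_image, ctrl
def snap(n,f=None):
    d=get_image(n); im=cv2.cvtColor(np.asarray(d["pixels"]),cv2.COLOR_RGB2BGR)
    if f: cv2.imwrite(f"pics/{f}.png",im); np.savez(f"pics/{f}.npz",im=im,K=d["intrinsics"],k=d["k1"],E=d["extrinsics"])
    return im,np.array(d["intrinsics"],float),float(d["k1"]),np.array(d["extrinsics"],float)
def load(f):
    z=np.load(f"pics/{f}.npz"); return z["im"],z["K"].astype(float),float(z["k"]),z["E"].astype(float)
def ray2plane(uv,z,K,k,E):
    uv=np.asarray(uv,float).reshape(-1,1,2)
    n=cv2.undistortPoints(uv,K,np.array([k,0,0,0.])).reshape(-1,2)
    R,t=E[:3,:3],E[:3,3]; c=-R.T@t
    d=np.c_[n,np.ones(len(n))]@R
    return c+d*((z-c[2])/d[:,2])[:,None]
def proj(P,K,k,E):
    r,_=cv2.Rodrigues(E[:3,:3]); return cv2.projectPoints(np.asarray(P,float).reshape(-1,1,3),r,E[:3,3],K,np.array([k,0,0,0.]))[0].reshape(-1,2)
E
python3 - <<'E'
from h import *
o=readout.get_obs(); print(o["t"],o["ee_pos"],o["orientation"],o["width"])
for n in("top","scene"):
    im,K,k,E=snap(n,n+"0"); print(n,K.tolist(),k,(-E[:3,:3].T@E[:3,3]).round(),E[:3,:3].round(2).tolist())
im=cv2.imread("pics/top0.png"); cv2.imwrite("pics/top0b.png",cv2.resize(im,(800,600),interpolation=cv2.INTER_CUBIC))
E
```

```text
0.0 [277.19203604 559.8674236  403.9004113 ] [-7.15765059e-01 -3.05856311e+00  2.32219266e-03] 87.97677723154337
top [[469.8405088702541, 0.0, 250.05157512297896], [0.0, 469.8405088702541, 187.04665491245285], [0.0, 0.0, 1.0]] -0.03968815699776431 [ 468.  -30. 1597.] [[-0.0, -1.0, -0.02], [-1.0, 0.0, -0.05], [0.05, 0.02, -1.0]]
scene [[496.19033670513676, 0.0, 255.83376092244728], [0.0, 496.19033670513676, 188.1366351943967], [0.0, 0.0, 1.0]] -0.04703428761382798 [1408. -463. 1016.] [[0.47, 0.88, 0.01], [0.62, -0.32, -0.72], [-0.63, 0.34, -0.7]]
```

View pics/top0b.png

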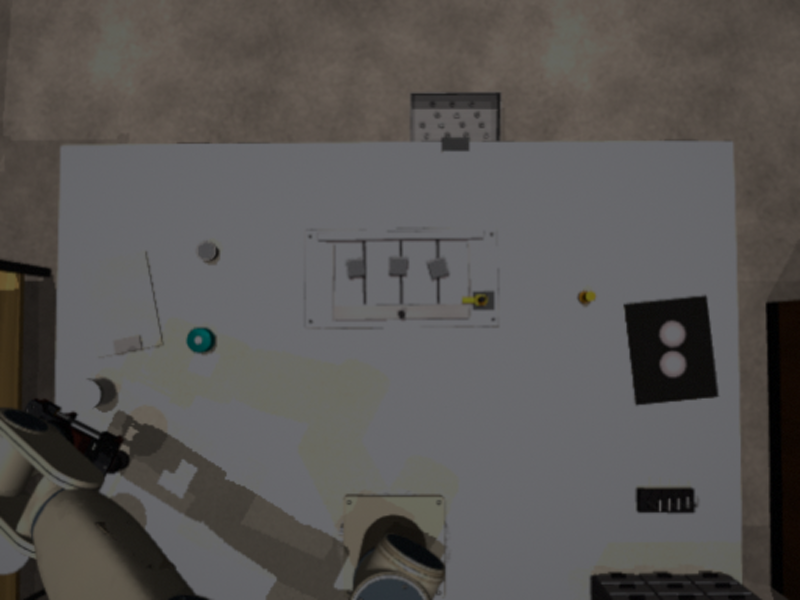

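View pics/scene0.png

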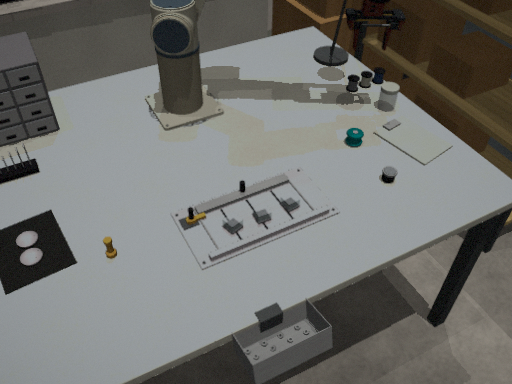

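The top view (800x600) shows the jig plate with corner screws near (311,236), (491,234), (494,321) and (311,321). The pods are at (356,269), (398,267) and (438,268), the lock post at (481,300), and the bar post at (401,314). The bystanders sit well outside the jig.

```bash
python3 - <<'E'
from h import *
im,K,k,E=load("top0")
s=512/800
def P(pts,z): return ray2plane(np.array(pts)*s,z,K,k,E).round(1)
print("screws",P([(311,236),(491,234),(494,321),(311,321)],6).tolist())
print("plate",P([(305,230),(498,231),(498,327),(305,327)],6).tolist())
print("pods",P([(356,269),(398,267),(438,268)],38).tolist())
print("lockpost",P([(481,300)],58),"barpost",P([(401,314)],56))
print("yoyo",P([(201,340)],43),"loupe",P([(207,251)],36),"seat",P([(588,297)],50))
im2,K,k,E=snap("wrist","w0"); print(K[0,0],E[:3,:3].round(2).tolist(),(-E[:3,:3].T@E[:3,3]).round())
o=readout.get_obs(); R=cv2.Rodrigues(np.array(o["orientation"]))[0]; print(R.round(3))
c=-E[:3,:3].T@E[:3,3]; print("cam in tool",R.T@(c-o["ee_pos"]),(R.T@E[:3,:3].T).round(3))
E
```

```text
screws [[670.9, 180.3, 6.0], [674.1, -212.2, 6.0], [485.0, -217.3, 6.0], [485.2, 179.3, 6.0]]
plate [[684.1, 193.6, 6.0], [680.6, -227.4, 6.0], [472.0, -225.8, 6.0], [472.2, 192.4, 6.0]]
pods [[595.7, 79.4, 38.0], [599.8, -10.2, 38.0], [597.4, -95.4, 38.0]]
lockpost [[ 528.4 -184.3   58. ]] barpost [[499.3 -16.7  56. ]]
yoyo [[444.3 409.8  43. ]] loupe [[635.5 401.2  36. ]] seat [[ 534.7 -410.1   50. ]]
346.23141962035663 [[0.44, 0.9, -0.0], [0.85, -0.42, 0.31], [0.28, -0.14, -0.95]] [200. 598. 384.]
[[-0.896  0.444 -0.001]
 [ 0.444  0.896 -0.001]
 [ 0.    -0.001 -1.   ]]
cam in tool [85.97086204 -0.39669117 19.91421635] [[ 0.    -0.952 -0.307]
 [ 1.    -0.     0.001]
 [-0.001 -0.307  0.952]]
```

step_arm(
  targets=[
    [[0.38, -0.77, -0.07, 0, 0, 0.44, 0.7], [0.38, -0.77, -0.07, 0, 0, 0.44, 0.7], [0.38, -0.77, -0.07, 0, 0, 0.44, 0.7], [0.38, -0.77, -0.07, 0, 0, 0.44, 0.7], [0.38, -0.77, -0.07, 0, 0, 0.44, 0.7]],
  ],
)

```text
t: 0.78
ee_pos: [372.7, 366.3, 386.9]
orientation: [-0.477, -3.105, 0.0]
ft_force: [-0.1, 0.1, 0.4]
width: 61.6
grasp_force: 0.0
```

step_arm(
  targets=[
    [[0.38, -0.77, -0.07, 0, 0, 0.44, 0.7], [0.38, -0.77, -0.07, 0, 0, 0.44, 0.7], [0.38, -0.77, -0.07, 0, 0, 0.44, 0.7], [0.38, -0.77, -0.07, 0, 0, 0.44, 0.7], [0.38, -0.77, -0.07, 0, 0, 0.44, 0.7]],
  ],
)

```text
t: 1.4
ee_pos: [467.7, 173.7, 369.5]
orientation: [-0.238, -3.133, 0.0]
ft_force: [0.9, 1.0, -0.3]
width: 61.3
grasp_force: 0.0
```

step_arm(
  targets=[
    [[0.38, -0.77, -0.07, 0, 0, 0.44, 0.7], [0.38, -0.77, -0.07, 0, 0, 0.44, 0.7], [0.38, -0.77, -0.07, 0, 0, 0.44, 0.7], [0.38, -0.77, -0.07, 0, 0, 0.44, 0.7], [0.38, -0.77, -0.07, 0, 0, 0.44, 0.7]],
  ],
)

```text
t: 2.02
ee_pos: [562.8, -18.8, 351.9]
orientation: [0.003, -3.141, -0.0]
ft_force: [0.4, 0.7, -0.1]
width: 61.7
grasp_force: 0.0
```

step_arm(
  targets=[
    [[0, 0, 0, 0, 0, 0, 0.7], [0, 0, 0, 0, 0, 0, 0.7], [0, 0, 0, 0, 0, 0, 0.7], [0, 0, 0, 0, 0, 0, 0.7], [0, 0, 0, 0, 0, 0, 0.7]],
  ],
)

```text
t: 2.65
ee_pos: [562.2, -16.8, 352.3]
orientation: [-0.003, 3.141, 0.0]
ft_force: [0.1, 0.7, 0.4]
width: 61.4
grasp_force: 0.0
```

```bash
python3 - <<'E'
from h import *
o=readout.get_obs(); print(o["t"],o["ee_pos"],o["width"],o["qpos"]); R=cv2.Rodrigues(np.array(o["orientation"]))[0]; print(R.round(4).tolist())
im,K,k,E=snap("wrist","w1")
cv2.imwrite("pics/w1b.png",cv2.resize(cv2.convertScaleAbs(im,alpha=1.6),(800,600),interpolation=cv2.INTER_CUBIC))
E
```

```text
2.65 [562.17487278 -16.8030839  352.32164764] 61.42251673877111 [-5.10464424e-02  3.99555526e-01  1.80960414e+00  3.28761375e-05
  9.32274523e-01 -1.62373016e+00]
[[-1.0, -0.0019, 0.0002], [-0.0019, 1.0, 0.0], [-0.0002, 0.0, -1.0]]
```

View pics/w1b.png

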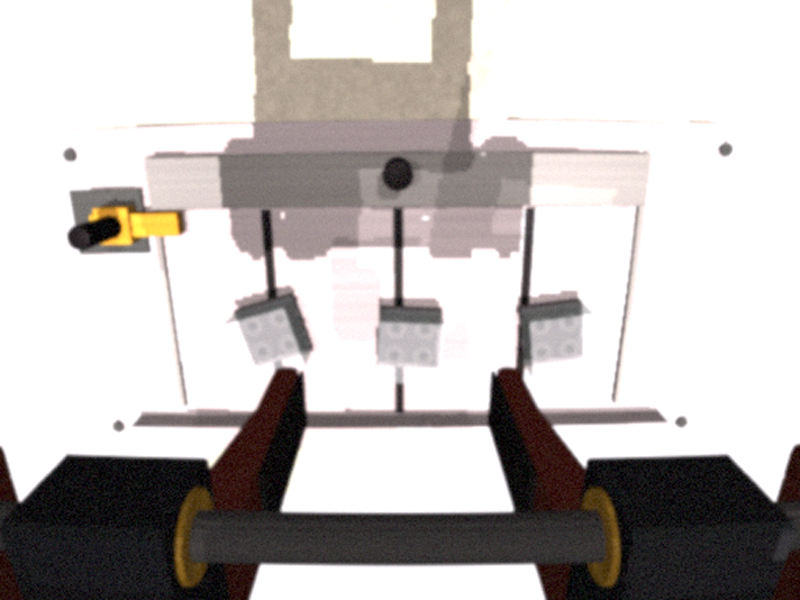

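The wrist view (800x600, up is towards the robot, left is -y) shows the screws at (70,155), (726,149), (681,421) and (119,426). The lines are near x=268, 400 and 525. Pod tops are at about (270,335) (turned), (409,343) and (553,332); the lock post top is at (80,237) and the bar post top at (398,172).

```bash
python3 - <<'E'
from h import *
im,K,k,E=load("w1"); s=512/800
def P(pts,z): return ray2plane(np.array(pts)*s-0.2,z,K,k,E).round(1)[:,:2].tolist()
print("screws",P([(70,155),(726,149),(681,421),(119,426)],6))
g=cv2.cvtColor(im,cv2.COLOR_BGR2GRAY)
for name,rows,c0 in(("-80",(140,180),170),("0",(140,190),256),("+80",(140,185),337)):
    pts=[]
    for r in range(*rows,3):
        w=255.-g[r,c0-12:c0+12]; w=np.clip(w-w.max()*.5-np.median(w)*.5,0,None)
        pts.append((c0-12+(w*np.arange(24)).sum()/w.sum(),r))
    q=ray2plane(pts,6,K,k,E); vx,vy,x,y=cv2.fitLine(q[:,:2].astype(np.float32),cv2.DIST_HUBER,0,.01,.01).ravel()
    print(name,"y at x=578",y+vy/vx*(578-x),"dir",vy/vx, "res",np.abs(q[:,1]-y-vy/vx*(q[:,0]-x)).max())
print("posts lock",P([(80,237)],58),"bar",P([(398,172)],56))
print("bar face",P([(170,209),(630,207)],20),"fence top",P([(140,413),(660,411)],24))
# pod top corners by eye
for c in([(236,321),(289,306),(303,350),(253,363)],[(381,322),(441,322),(439,367),(378,364)],[(522,320),(581,313),(583,357),(529,362)]):
    q=np.array(P(c,38)); print("pod",q.mean(0).round(1),q.tolist(),np.hypot(*(q-np.roll(q,1,0)).T).round(1))
cv2.imwrite("pics/c1.png",cv2.resize(im[180:245,140:385],None,fx=3.2,fy=3.2*1.0,interpolation=cv2.INTER_CUBIC))
E
```

```text
screws [[486.5, -214.7], [482.1, 182.5], [667.3, 184.1], [671.9, -212.5]]
-80 y at x=578 -95.66497 dir 0.0075257528 res 0.29322891521477035
0 y at x=578 -15.450642 dir 0.009934299 res 0.11290290826380209
+80 y at x=578 64.650055 dir 0.012510691 res 0.1320924656595496
posts lock [[527.3, -184.4]] bar [[495.6, -16.0]]
bar face [[518.4, -149.2], [516.7, 119.8]] fence top [[650.9, -185.3], [648.9, 156.9]]
pod [590.2 -90.6] [[581.3, -110.1], [572.1, -78.4], [599.4, -71.8], [607.9, -102.3]] [27.7 33.  28.1 31.7]
pod [595.4  -8.9] [[581.7, -25.6], [581.6, 9.1], [610.1, 8.7], [608.2, -27.6]] [26.6 34.7 28.5 36.3]
pod [591.8  76. ] [[580.4, 56.2], [576.0, 90.6], [603.8, 94.9], [606.9, 62.4]] [27.2 34.7 28.1 32.6]
```

View pics/c1.png

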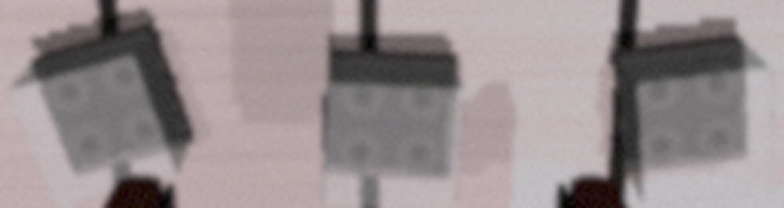

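```bash
python3 - <<'E'
from h import *
im,K,k,E=load("w1")
def P(pts,z): return ray2plane(np.array(pts)/3.2+[140,180]-.35,z,K,k,E).round(1)[:,:2]
for n,near,far in(("R",[(38,58),(150,28)],[(40,72),(134,52),(165,155),(78,174)]),("M",[(328,50),(457,50)],[(330,84),(457,84),(450,175),(328,175)]),("L",[(617,52),(738,36)],[(637,72),(742,64),(745,158),(640,166)])):
    a=P(near,6); d=a[1]-a[0]; L=np.hypot(*d); nrm=np.array([d[1],-d[0]])/L
    print(n,"near edge",a.tolist(),L,"yaw",-np.arctan2(d[0],d[1]),"centre",a.mean(0)+20*nrm, "y-extent",a.mean(0)[1]+20*nrm[1])
    for z in(14,38): q=P(far,z);print(z,q.mean(0),q.tolist())
print(ray2plane(np.array([(150,411),(400,411),(650,409)])*.64,6,K,k,E))
o=readout.get_obs()
print(proj([[562,-16.8,352-182]],K,k,E)/.64)
E
```

```text
R near edge [[584.8, -118.8], [575.0, -82.9]] 37.21357279273247 yaw 0.26648773144681975 centre [599.19403565 -95.58310448] y-extent -95.58310447530378
14 [600.425 -97.2  ] [[586.7, -116.1], [580.2, -86.6], [614.1, -79.0], [620.7, -107.1]]
38 [591.025 -91.15 ] [[578.3, -108.6], [572.3, -81.4], [603.7, -74.3], [609.8, -100.3]]
M near edge [[582.0, -28.0], [581.9, 12.0]] 40.00012499980469 yaw 0.0024999947916867662 centre [601.9499375   -7.95000016] y-extent -7.950000156249256
14 [605.475  -8.325] [[590.3, -27.2], [590.3, 11.6], [620.6, 10.3], [620.7, -28.0]]
38 [595.725  -8.975] [[581.7, -26.4], [581.7, 9.5], [609.7, 8.2], [609.8, -27.2]]
L near edge [[582.5, 62.0], [577.2, 99.8]] 38.16975242256621 yaw 0.1393035072514934 centre [599.65625894  83.67706805] y-extent 83.67706805185698
14 [600.65   84.925] [[586.3, 66.7], [583.7, 99.2], [615.0, 103.6], [617.6, 70.2]]
38 [591.3    77.225] [[578.0, 60.4], [575.6, 90.4], [604.6, 94.5], [607.0, 63.6]]
[[ 659.59060684 -187.4333192     6.        ]
 [ 657.65334336  -13.92313285    6.        ]
 [ 657.52514057  159.78093017    6.        ]]
[[395.74736748 399.17172996]]
```

step_arm(
  targets=[
    [[0.15, 0.39, -0.42, 0, 0, 0.03, 0.8], [0.15, 0.39, -0.42, 0, 0, 0.03, 0.8], [0.15, 0.39, -0.42, 0, 0, 0.03, 0.8], [0.15, 0.39, -0.42, 0, 0, 0.03, 0.8], [0.15, 0.39, -0.42, 0, 0, 0, 0.8]],
  ],
)

```text
t: 3.32
ee_pos: [600.1, 80.9, 246.5]
orientation: [-0.015, 3.141, 0.0]
ft_force: [0.1, -0.3, 0.5]
width: 70.3
grasp_force: 0.0
```

step_arm(
  targets=[
    [[0, 0, -0.3, 0, 0, 0, 0.8], [0, 0, -0.4, 0, 0, 0, 0.8], [0, 0, -0.3, 0, 0, 0, 0.8], [0, 0, 0, 0, 0, 0, 0.8], [0, 0, 0, 0, 0, 0, 0.8]],
  ],
)

```text
t: 3.95
ee_pos: [600.0, 79.7, 197.5]
orientation: [-0.014, 3.141, 0.0]
ft_force: [0.2, 0.3, -0.1]
width: 70.2
grasp_force: 0.0
```

step_arm(
  targets=[
    [[0, 0, 0, 0, 0, 0, 0.55], [0, 0, 0, 0, 0, 0, 0.5], [0, 0, 0, 0, 0, 0, 0.45], [0, 0, 0, 0, 0, 0, 0.4], [0, 0, 0, 0, 0, 0, 0.4]],
  ],
)

```text
t: 4.58
ee_pos: [600.0, 80.2, 197.5]
orientation: [-0.015, 3.141, 0.0]
ft_force: [-0.4, -0.2, 3.9]
width: 40.7
grasp_force: 28.7
```

step_arm(
  targets=[
    [[0, -0.1, 0, 0, 0, 0, 0.4], [0, -0.1, 0, 0, 0, 0, 0.4], [0, -0.1, 0, 0, 0, 0, 0.4], [0, 0, 0, 0, 0, 0, 0.4], [0, 0, 0, 0, 0, 0, 0.4]],
  ],
)

```text
t: 5.2
ee_pos: [600.1, 64.5, 197.5]
orientation: [-0.014, 3.141, -0.0]
ft_force: [-0.1, 0.8, 5.4]
width: 41.0
grasp_force: 28.7
```

step_arm(
  targets=[
    [[0, 0, 0, 0, 0, 0, 0.6], [0, 0, 0, 0, 0, 0, 0.65], [0, 0, 0.3, 0, 0, 0, 0.65], [0, 0, 0.7, 0, 0, 0, 0.7], [0.02, -0.6, 0.1, 0, 0, 0, 0.8]],
  ],
)

```text
t: 5.82
ee_pos: [601.9, 36.1, 255.3]
orientation: [-0.019, 3.137, 0.0]
ft_force: [0.9, 0.5, 0.6]
width: 67.8
grasp_force: 0.0
```

step_arm(
  targets=[
    [[0, -0.6, 0, 0, 0, 0, 0.8], [0, -0.4, 0, 0, 0, 0, 0.8], [0, 0, -0.4, 0, 0, 0, 0.8], [0, 0, -0.5, 0, 0, 0, 0.8], [0, 0, -0.2, 0, 0, 0, 0.8]],
  ],
)

```text
t: 6.45
ee_pos: [599.9, -14.1, 194.7]
orientation: [0.015, -3.138, -0.001]
ft_force: [-0.1, -0.1, 0.2]
width: 70.1
grasp_force: 0.0
```

step_arm(
  targets=[
    [[0, 0, 0, 0, 0, 0, 0.6], [0, 0, 0, 0, 0, 0, 0.55], [0, 0, 0, 0, 0, 0, 0.5], [0, 0, 0, 0, 0, 0, 0.4], [0, 0, 0, 0, 0, 0, 0.4]],
  ],
)

```text
t: 7.08
ee_pos: [601.1, -14.8, 197.8]
orientation: [-0.015, 3.141, 0.0]
ft_force: [-0.5, 1.6, 3.8]
width: 39.6
grasp_force: 30.0
```

step_arm(
  targets=[
    [[0, 0, 0, 0, 0, 0, 0.6], [0, 0, 0, 0, 0, 0, 0.65], [0, 0, 0.4, 0, 0, 0, 0.65], [0, 0, 0.7, 0, 0, 0, 0.75], [0, -0.6, 0, 0, 0, 0, 0.8]],
  ],
)

```text
t: 7.7
ee_pos: [602.2, -44.1, 256.1]
orientation: [-0.019, 3.136, -0.001]
ft_force: [0.2, -0.1, 0.3]
width: 69.2
grasp_force: 0.0
```

step_arm(
  targets=[
    [[-0.02, -0.6, 0, 0, 0, 0, 0.8], [-0.02, -0.4, 0, 0, 0, 0, 0.8], [0, 0, -0.4, 0, 0, 0, 0.8], [0, 0, -0.5, 0, 0, 0, 0.8], [0, 0, -0.2, 0, 0, 0, 0.8]],
  ],
)

```text
t: 8.32
ee_pos: [597.9, -94.0, 194.8]
orientation: [0.015, -3.138, -0.001]
ft_force: [-0.7, -0.2, -0.4]
width: 70.3
grasp_force: 0.0
```

step_arm(
  targets=[
    [[0, 0, 0, 0, 0, 0, 0.6], [0, 0, 0, 0, 0, 0, 0.55], [0, 0, 0, 0, 0, 0, 0.5], [0, 0, 0, 0, 0, 0, 0.4], [0, 0, 0, 0, 0, 0, 0.4]],
  ],
)

```text
t: 8.95
ee_pos: [599.1, -94.9, 197.8]
orientation: [-0.015, 3.14, -0.0]
ft_force: [-0.1, 1.8, 3.8]
width: 45.2
grasp_force: 25.9
```

step_arm(
  targets=[
    [[0, 0, 0, 0, 0, 0, 0.6], [0, 0, 0, 0, 0, 0, 0.65], [0, 0, 0.5, 0, 0, 0, 0.5], [0, 0, 0.8, 0, 0, 0, 0.3], [-0.6, 0, 0.7, 0, 0, 0, 0]],
  ],
)

```text
t: 9.57
ee_pos: [569.9, -95.0, 298.4]
orientation: [-0.015, 3.139, -0.001]
ft_force: [1.2, 0.0, 0.6]
width: 30.8
grasp_force: 0.0
```

step_arm(
  targets=[
    [[0, 0.5, 0.3, 0, 0, 0, 0], [-0.1, 0.6, 0.4, 0, 0, 0, 0], [-0.1, 0.5, 0.4, 0, 0, 0, 0], [0, 0, 0, 0, 0, 0, 0], [0, 0, 0, 0, 0, 0, 0]],
  ],
)

```text
t: 10.2
ee_pos: [558.7, -15.3, 351.6]
orientation: [0.015, -3.141, 0.0]
ft_force: [-0.5, -0.6, 0.1]
width: 0.6
grasp_force: 0.0
```

```bash
python3 - <<'E'
from h import *
im,K,k,E=snap("wrist","w2"); print(readout.get_obs()["ee_pos"])
cv2.imwrite("pics/c2.png",cv2.resize(cv2.convertScaleAbs(im[120:260,136:386],alpha=1.2),None,fx=3.2,fy=3.2,interpolation=cv2.INTER_CUBIC))
E
```

```text
[558.67968877 -15.53613096 351.35962739]
```

View pics/c2.png

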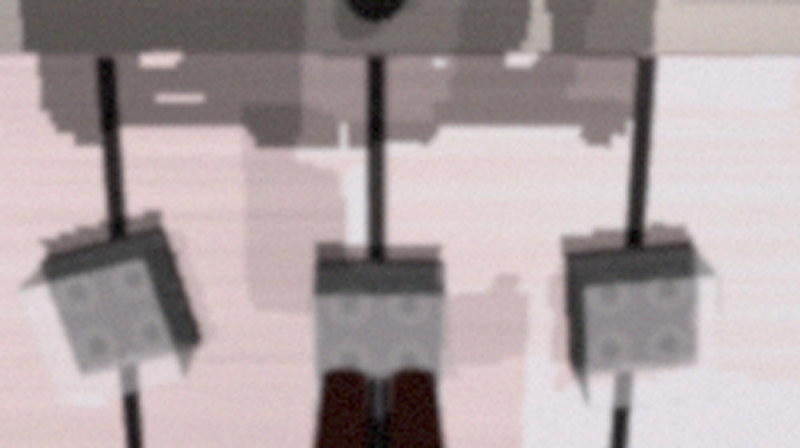

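The crop shows the -y pod still turned (near edge (47,272)-(163,235)); the pads jammed on it. The middle pod is square and centred (edge mid 379, line 377). The +y pod is nearly square and about 2 mm off its line.

```bash
python3 - <<'E'
from h import *
im,K,k,E=load("w2")
def P(pts,z): return ray2plane(np.array(pts)/3.2+[136,120]-.35,z,K,k,E)[:,:2]
for n,near,ln in(("R",[(47,272),(163,235)],(118,230)),("M",[(315,262),(443,262)],(377,240)),("L",[(565,250),(692,243)],(637,235))):
    a=P(near,6); d=a[1]-a[0]; L=np.hypot(*d); nrm=np.array([d[1],-d[0]])/L
    print(n,a.round(1).tolist(),L,"yaw",-np.arctan2(d[0],d[1]),"centre",a.mean(0)+20*nrm,"line",P([ln],6))
E
```

```text
R [[589.0, -118.8], [576.4, -81.4]] 39.4544299600813 yaw 0.3238521620025691 centre [601.66104367 -93.73839766] line [[574.93198907 -95.35450651]]
M [[584.8, -34.4], [584.4, 5.4]] 39.81058527422515 yaw 0.009696336319283256 centre [604.58652326 -14.2686549 ] line [[577.40672989 -15.1532257 ]]
L [[580.1, 43.3], [577.4, 83.0]] 39.79024799428789 yaw 0.06712140353047166 centre [598.72227609  64.46864475] line [[574.99398393  65.4376033 ]]
```

step_arm(
  targets=[
    [[0.17, -0.31, -0.42, 0, 0, 0.9, 0.7], [0.17, -0.31, -0.42, 0, 0, 0.9, 0.7], [0.17, -0.31, -0.42, 0, 0, 0.9, 0.7], [0.17, -0.31, -0.42, 0, 0, 0.9, 0.7], [0.17, -0.31, -0.42, 0, 0, 0.9, 0.7]],
  ],
)

```text
t: 10.88
ee_pos: [601.2, -94.0, 245.2]
orientation: [0.507, -3.099, -0.001]
ft_force: [0.5, 1.1, 0.2]
width: 46.6
grasp_force: 0.0
```

step_arm(
  targets=[
    [[0, 0, -0.3, 0, 0, 0, 0.7], [0, 0, -0.4, 0, 0, 0, 0.7], [0, 0, -0.3, 0, 0, 0, 0.7], [0, 0, 0, 0, 0, 0, 0.6], [0, 0, 0, 0, 0, 0, 0.5]],
  ],
)

```text
t: 11.5
ee_pos: [601.5, -92.2, 197.6]
orientation: [-0.506, 3.1, -0.0]
ft_force: [-0.0, 0.1, -1.0]
width: 46.3
grasp_force: 0.0
```

step_arm(
  targets=[
    [[0, 0, 0, 0, 0, 0, 0.4], [0, 0, 0, 0, 0, 0, 0.4], [0, 0, 0, 0, 0, 0, 0.4], [0, 0, 0, 0, 0, 0, 0.4], [0, 0, 0, 0, 0, -0.5, 0.4]],
  ],
)

```text
t: 12.12
ee_pos: [601.7, -92.5, 197.9]
orientation: [-0.451, 3.108, -0.001]
ft_force: [-0.1, -0.0, 5.2]
width: 39.8
grasp_force: 29.8
```

step_arm(
  targets=[
    [[0, 0, 0, 0, 0, -1, 0.4], [0, 0, 0, 0, 0, -1, 0.4], [0, 0, 0, 0, 0, -1, 0.4], [0, 0, 0, 0, 0, -1, 0.4], [0, 0, 0, 0, 0, 0, 0.4]],
  ],
)

```text
t: 12.75
ee_pos: [601.8, -92.6, 197.9]
orientation: [-0.013, 3.14, -0.001]
ft_force: [0.3, -0.6, 4.9]
width: 40.0
grasp_force: 29.8
```

step_arm(
  targets=[
    [[0, -0.05, 0, 0, 0, 0, 0.4], [0, 0, 0, 0, 0, 0, 0.5], [0, 0, 0, 0, 0, 0, 0.6], [0, 0, 0.4, 0, 0, 0, 0.6], [0, 0, 0.8, 0, 0, 0, 0.3]],
  ],
)

```text
t: 13.38
ee_pos: [600.7, -94.8, 257.3]
orientation: [0.015, -3.138, -0.001]
ft_force: [0.2, -0.3, 0.3]
width: 46.1
grasp_force: 0.0
```

step_arm(
  targets=[
    [[-0.5, -0.35, 0, 0, 0, 0, 0], [-0.5, -0.35, 0, 0, 0, 0, 0], [-0.5, -0.35, 0, 0, 0, 0, 0], [0, 0, -0.4, 0, 0, 0, 0], [0, 0, -0.4, 0, 0, 0, 0]],
  ],
)

```text
t: 14.0
ee_pos: [526.5, -147.9, 218.4]
orientation: [-0.013, 3.139, -0.001]
ft_force: [0.6, 0.1, 0.4]
width: 0.6
grasp_force: 0.0
```

```bash
python3 - <<'E'
from h import *
o=readout.get_obs(); print(o["t"],o["ee_pos"],o["width"])
im,K,k,E=snap("wrist","w3")
cv2.imwrite("pics/c3.png",cv2.resize(cv2.convertScaleAbs(im,alpha=1.3),None,fx=1.5,fy=1.5,interpolation=cv2.INTER_CUBIC))
E
```

```text
14.0 [ 526.45105275 -147.93265581  218.39818986] 0.6457363427492494
```

View pics/c3.png

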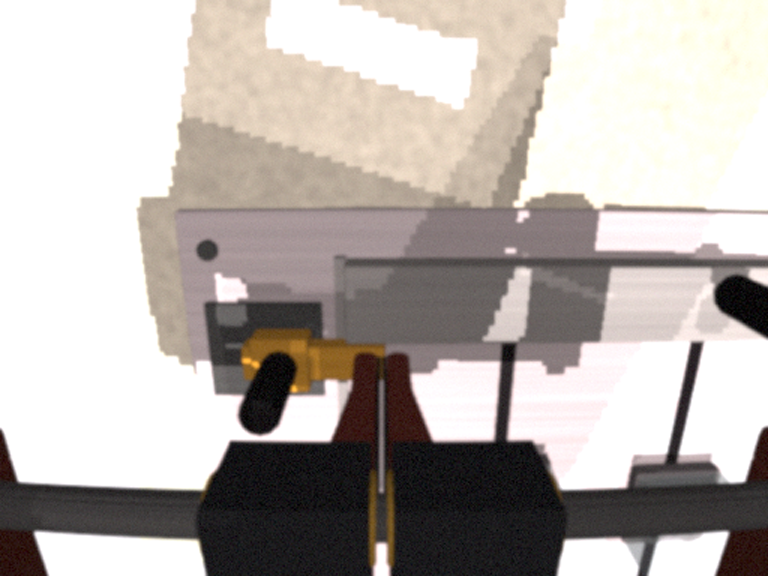

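The picture shows the closed fingertips at (383,360), to the +y side of the lock post (base (280,360), top (262,410)), over the bolt.

step_arm(
  targets=[
    [[0, -0.14, -0.05, 0, 0, 0, 0], [0, -0.14, -0.04, 0, 0, 0, 0], [0, -0.14, 0, 0, 0, 0, 0], [0, -0.14, 0, 0, 0, 0, 0], [0, -0.14, 0, 0, 0, 0, 0]],
  ],
)

```text
t: 14.68
ee_pos: [526.6, -182.9, 213.1]
orientation: [-0.014, 3.141, -0.0]
ft_force: [0.5, 0.9, 1.2]
width: 0.6
grasp_force: 0.9
```

step_arm(
  targets=[
    [[0, -0.05, 0, 0, 0, 0, 0], [0, -0.05, 0, 0, 0, 0, 0], [0, -0.05, 0, 0, 0, 0, 0], [0, 0, 0, 0, 0, 0, 0], [0, 0, 0, 0, 0, 0, 0]],
  ],
)

```text
t: 15.3
ee_pos: [526.2, -189.9, 212.5]
orientation: [0.015, -3.141, 0.0]
ft_force: [1.2, 0.0, -0.2]
width: 0.1
grasp_force: 0.1
```

```bash
python3 - <<'E'
from h import *
o=readout.get_obs(); print(o["t"],o["ee_pos"],o["ft_force"])
im,K,k,E=snap("wrist","w4")
cv2.imwrite("pics/c4.png",cv2.resize(cv2.convertScaleAbs(im,alpha=1.3),None,fx=1.5,fy=1.5,interpolation=cv2.INTER_CUBIC))
E
```

```text
15.3 [ 526.1800412  -189.89628149  212.52653628] [ 1.15026679  0.00259646 -0.19376715]
```

View pics/c4.png

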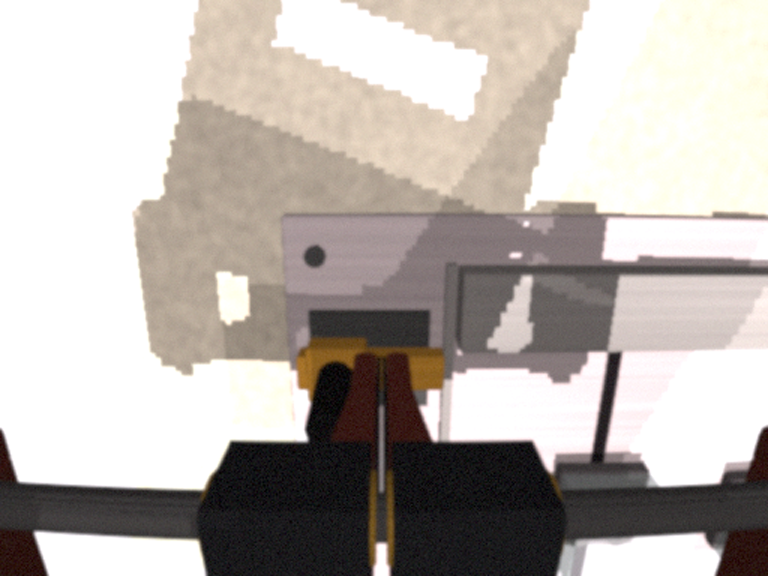

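The lock has moved: the bolt tip at (443,365) is just clear of the bar end at (455,300). I'll push on towards the stop.

step_arm(
  targets=[
    [[0, -0.05, 0, 0, 0, 0, 0], [0, -0.05, 0, 0, 0, 0, 0], [0, -0.04, 0, 0, 0, 0, 0], [0, 0, 0, 0, 0, 0, 0], [0, 0, 0, 0, 0, 0, 0]],
  ],
)

```text
t: 15.98
ee_pos: [526.2, -196.6, 212.6]
orientation: [0.014, -3.141, -0.001]
ft_force: [0.9, 4.7, 1.0]
width: 0.3
grasp_force: 2.5
```

step_arm(
  targets=[
    [[0, -0.04, 0, 0, 0, 0, 0], [0, 0, 0, 0, 0, 0, 0], [0, 0.2, 0, 0, 0, 0, 0], [0, 0, 0.6, 0, 0, 0, 0], [0, 0, 0.6, 0, 0, 0, 0]],
  ],
)

```text
t: 16.6
ee_pos: [526.2, -188.9, 273.0]
orientation: [0.015, -3.141, 0.0]
ft_force: [-0.8, 0.4, -0.1]
width: 0.5
grasp_force: 0.0
```

step_arm(
  targets=[
    [[-0.34, 0.87, 0, 0, 0, 0, 0], [-0.34, 0.87, 0, 0, 0, 0, 0], [-0.34, 0.87, 0, 0, 0, 0, 0], [-0.34, 0.87, 0, 0, 0, 0, 0], [0, 0, 0, 0, 0, 0, 0]],
  ],
)

```text
t: 17.23
ee_pos: [457.1, -13.1, 272.7]
orientation: [0.02, -3.141, 0.0]
ft_force: [0.5, -0.3, 0.2]
width: 0.4
grasp_force: 0.0
```

```bash
python3 - <<'E'
from h import *
o=readout.get_obs(); print(o["t"],o["ee_pos"])
im,K,k,E=snap("wrist","w5"); im2,*_=snap("top","t5"); im3,*_=snap("scene","s5")
a=cv2.resize(cv2.convertScaleAbs(im,alpha=1.2),(560,420))
b=cv2.resize(im3[150:270,160:350],None,fx=1.25,fy=1.25,interpolation=cv2.INTER_CUBIC)
c=np.zeros((600,560,3),np.uint8); c[:420]=a; c[430:580,:b.shape[1]]=b
b=cv2.resize(cv2.convertScaleAbs(im2[140:215,190:325],alpha=1.5),None,fx=2,fy=2,interpolation=cv2.INTER_CUBIC); c[430:580,280:550]=b
cv2.imwrite("pics/c5.png",c)
E
```

```text
17.225 [457.09276722 -13.05579956 272.68444629]
```

View pics/c5.png

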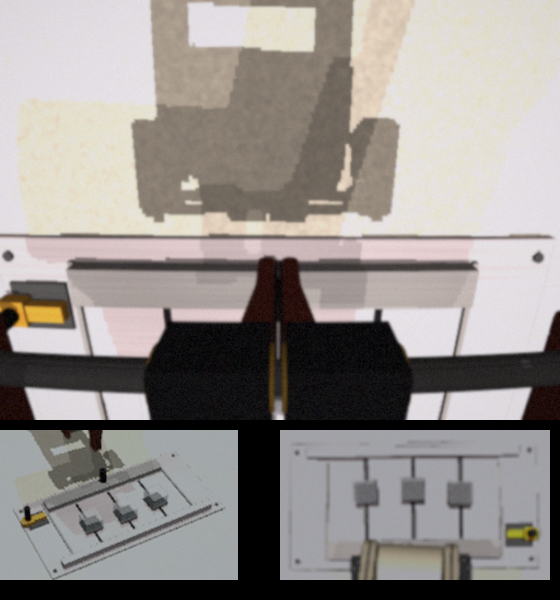

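Lower panels: all three pods are square on their lines, and the lock is out, clear of the bar end. The fingers are behind the bar.

step_arm(
  targets=[
    [[0, -0.03, -0.6, 0, 0, 0, 0], [0, 0, -0.56, 0, 0, 0, 0], [0.2, 0, 0, 0, 0, 0, 0], [0.1, 0, 0, 0, 0, 0, 0], [0.1, 0, 0, 0, 0, 0, 0]],
  ],
)

```text
t: 18.0
ee_pos: [479.4, -16.7, 215.6]
orientation: [-0.014, 3.14, -0.0]
ft_force: [-2.2, -0.8, 0.8]
width: 0.3
grasp_force: 0.7
```

step_arm(
  targets=[
    [[0.15, 0, 0, 0, 0, 0, 0], [0.2, 0, 0, 0, 0, 0, 0], [0.2, 0, 0, 0, 0, 0, 0], [0.2, 0.01, 0, 0, 0, 0, 0], [0.2, 0, 0, 0, 0, 0, 0]],
  ],
)

```text
t: 18.62
ee_pos: [526.5, -15.8, 214.6]
orientation: [0.015, -3.141, -0.0]
ft_force: [-2.1, 0.2, 1.8]
width: 0.6
grasp_force: 0.9
```

step_arm(
  targets=[
    [[0.1, 0, 0, 0, 0, 0, 0], [0.1, 0, 0, 0, 0, 0, 0], [0.1, 0, 0, 0, 0, 0, 0], [0.1, 0, 0, 0, 0, 0, 0], [0.1, 0, 0, 0, 0, 0, 0]],
  ],
)

```text
t: 19.25
ee_pos: [550.9, -15.8, 214.6]
orientation: [0.015, -3.141, -0.0]
ft_force: [-2.5, 1.4, 0.4]
width: 0.4
grasp_force: 1.1
```

step_arm(
  targets=[
    [[0.1, 0.01, 0, 0, 0, 0, 0], [0.1, 0, 0, 0, 0, 0, 0], [0.1, 0, 0, 0, 0, 0, 0], [0.1, 0, 0, 0, 0, 0, 0], [0, 0, 0, 0, 0, 0, 0]],
  ],
)

```text
t: 19.88
ee_pos: [571.5, -15.4, 214.8]
orientation: [-0.015, 3.14, -0.0]
ft_force: [0.2, -0.2, -0.1]
width: 0.9
grasp_force: 0.0
```

step_arm(
  targets=[
    [[0.05, 0, 0, 0, 0, 0, 0], [0.05, 0, 0, 0, 0, 0, 0], [0.02, 0, 0, 0, 0, 0, 0], [0, 0, 0, 0, 0, 0, 0], [0, 0, 0, 0, 0, 0, 0]],
  ],
)

```text
t: 20.5
ee_pos: [576.9, -15.4, 214.8]
orientation: [-0.015, 3.141, 0.0]
ft_force: [-1.5, 0.3, 1.9]
width: 0.8
grasp_force: 0.8
```

step_arm(
  targets=[
    [[0.03, 0, 0, 0, 0, 0, 0], [0.03, 0, 0, 0, 0, 0, 0], [0.02, 0, 0, 0, 0, 0, 0], [0, 0, 0, 0, 0, 0, 0], [0, 0, 0, 0, 0, 0, 0]],
  ],
)

```text
t: 21.12
ee_pos: [579.9, -15.4, 214.5]
orientation: [0.015, -3.138, -0.0]
ft_force: [-7.0, 0.3, 5.1]
width: 0.3
grasp_force: 3.6
```

step_arm(
  targets=[
    [[0.03, 0, 0, 0, 0, 0, 0], [0, 0, 0, 0, 0, 0, 0], [0, 0, 0, 0, 0, 0, 0], [0, 0, 0, 0, 0, 0, 0], [0, 0, 0, 0, 0, 0, 0]],
  ],
)

```text
t: 21.75
ee_pos: [580.5, -15.5, 214.3]
orientation: [0.015, -3.136, -0.0]
ft_force: [-11.1, 0.5, 8.3]
width: 0.4
grasp_force: 5.6
```

step_arm(
  targets=[
    [[-0.4, 0, 0, 0, 0, 0, 0], [-0.2, 0, 0.3, 0, 0, 0, 0], [0, 0, 0.8, 0, 0, 0, 0], [0, 0, 0.8, 0, 0, 0, 0], [0, 0, 0.6, 0, 0, 0, 0]],
  ],
)

```text
t: 22.38
ee_pos: [553.0, -15.5, 342.8]
orientation: [-0.015, 3.137, -0.0]
ft_force: [0.5, -0.5, -0.2]
width: 0.5
grasp_force: 0.0
```

step_arm(
  targets=[
    [[0.3, 0, 0.2, 0, 0, 0, 0], [0.3, 0, 0, 0, 0, 0, 0], [0.3, 0, 0, 0, 0, 0, 0], [0, 0, 0, 0, 0, 0, 0], [0, 0, 0, 0, 0, 0, 0]],
  ],
)

```text
t: 23.0
ee_pos: [596.9, -15.4, 348.7]
orientation: [0.015, -3.139, -0.0]
ft_force: [-0.2, 0.1, -0.2]
width: 0.6
grasp_force: 0.0
```

```bash
python3 - <<'E'
from h import *
o=readout.get_obs(); print(o["t"],o["ee_pos"],o["ft_force"])
im,K,k,E=snap("wrist","w6"); snap("scene","s6")
cv2.imwrite("pics/c6.png",cv2.resize(cv2.convertScaleAbs(im,alpha=1.2),(800,600),interpolation=cv2.INTER_CUBIC))
E
```

```text
23.0 [596.93490776 -15.38687612 348.69728377] [-0.19592605  0.12328928 -0.15653303]
```

View pics/c6.png

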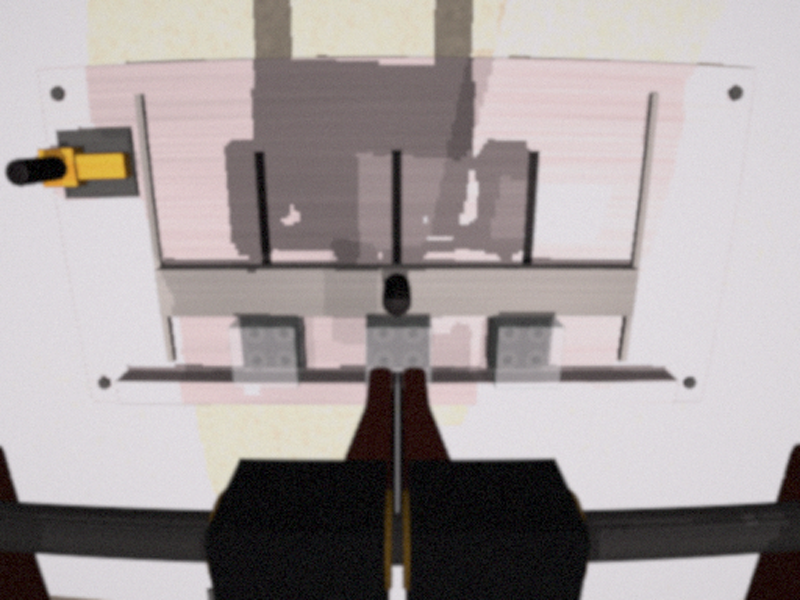

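The wrist view shows the lock out and the bar home, with three square pods between bar and fence at x = 236–304, 366–430 and 488–558 (row 318).

```bash
python3 - <<'E'
from h import *
im,K,k,E=load("w6")
P=lambda p,z: ray2plane(np.array(p)*.64-.2,z,K,k,E)[:,:2]
for z in(14,20,38): print(z,[(P([(a,318),(b,318)],z).mean(0)).round(1).tolist()+[np.ptp(P([(a,318),(b,318)],z)[:,1]).round(1)] for a,b in((236,304),(366,430),(488,558))])
q=P([(260,155),(265,260),(397,155),(397,260),(534,155),(530,260)],6)
for a,b in q.reshape(3,2,2): print("line y at 638",a[1]+(b[1]-a[1])/(b[0]-a[0])*(638-a[0]), -15.45+.6)
print("bar face/fence",P([(200,316),(600,316)],20),P([(330,368),(460,368)],6))
f=P([(234,381),(297,381),(367,372),(430,372),(497,379),(560,379)],38);print("far top",f.round(1).tolist())
E
```

```text
14 [[621.2, -93.4, np.float64(42.6)], [620.4, -14.1, np.float64(39.5)], [619.7, 63.5, np.float64(43.8)]]
20 [[619.1, -92.0, np.float64(41.7)], [618.3, -14.1, np.float64(38.7)], [617.6, 61.9, np.float64(43.0)]]
38 [[612.8, -87.5, np.float64(39.3)], [612.0, -14.2, np.float64(36.5)], [611.4, 57.4, np.float64(40.5)]]
line y at 638 -96.65583182570577 -14.85
line y at 638 -14.52977178014585 -14.85
line y at 638 68.80975834255078 -14.85
bar face/fence [[ 618.23797163 -135.14952399]
 [ 615.96122299  109.51336942]] [[658.1662745  -58.10033936]
 [657.37463158  26.80883041]]
far top [[652.9, -111.9], [652.3, -73.9], [645.9, -32.2], [645.6, 5.0], [649.9, 45.0], [649.8, 82.9]]
```

```bash
python3 -c "
from h import *
print(ctrl.close_job())"
```

```text
the job is handed in; nothing more can be done
None
```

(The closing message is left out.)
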